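Tip the buttons out of one section of a divided trinket dish

ROBOT

A 6-joint arm with a two-finger parallel gripper is mounted at the origin on the work surface. World frame = base frame: x ahead of the robot, y to its left, z up, the work surface at z = 0. Lengths are in m, angles in rad, forces in N, time in s.
With the tool pointing down it reaches from about 0.25 to 0.725 m from the base axis. Payload 4 kg.
Tool frame: the origin (TCP) lies on the front face of the gripper's body, between the roots of the fingers; the fingertips stand 73 mm ahead of it and the grasp point (between the pads) lies bot.tcp_to_grasp ahead of it (bot.tcp_to_grasp is the distance from the TCP to the grasp point, in m); z points along the fingers, y is the line along which they close (so a half turn about z gives the same grasp; the last joint's range is limited). The gripper opens to 85 mm and grips with 20 to 120 N. Pads are 22 mm wide; open, the fingers measure 114 mm over their backs; the gripper's body (76 mm by 85 mm) begins 54 mm behind the grasp point. The pads swing forward as they close: fully open they stand 13 mm farther back than shut.
Start: joints at [-1.202, 0.241, 0.005, 1.335, 0, 1.571], TCP at [0.18, -0.466, 0.304] pointing down, gripper open.
Joint ranges: [-2.72, 2.72], [-1.05, 1.87], [-1.09, 1.28], [-1.99, 2.15], [-1.42, 1.44], [-3.14, 3.14]. Speed limits (rad/s): [2.79, 2.79, 3.14, 3.14, 3.14, 3.14].

INTERFACE

Orientations are given as a unit quaternion [x, y, z, w].
In Python, from workcell import bot gives the robot as it stands.
- The arm moves only by the shell command python3 -m jog 'ROWS' [OPENING]. ROWS is JSON, one flat list of numbers, 6 for each row, row after row: the shift along the world's x, y, z scaled (see below), then the turn, a rotation vector about the world's x, y, z scaled (see below). In form: [tx, ty, tz, wx, wy, wz, tx, ty, tz, wx, wy, wz, ...]. A call has 1 to 10 rows; each row is the pose to reach, as a shift and turn from the pose commanded when the call began; what a row does not reach only later rows make up. The controller multiplies each number of a shift by 800 mm and each number of a turn by 2 rad. A row lasts 1/12 s, in which the tool goes at most 41.7 mm and 7.16 degrees, less where a joint would pass 70% of its speed; a pose out of reach is approached as far as the arm can. A call with a number of a shift or a turn outside -1 to 1 is refused whole. A call with a gripper value outside its range is refused whole. OPENING is the opening, from -1 (shut) to 1 (fully open), set as the call begins (- or left out, the last holds). The fingers move at their own pace and stop on an object; the grip force is fixed at half the most. Time passes only in rows, so rows that repeat a pose let the fingers close. It gives the time, the measured TCP pose, the force, the opening and the grip force at its end, in the units of the state.
- bot.get_obs(): the state, without advancing time (a new reading comes with each control period).
- bot.camera(name): name is "scene" or "top" or "wrist"; returns (picture, depth): 420x560x3 uint8, red, green, blue; 420x560 float32, m along the optical axis (not along the pixel's ray), 0 where there is no reading.
- bot.calibration(name): a dict with "intrinsics" (3x3 intrinsics, pixels), "pose" (4x4, takes a point from camera to world coordinates). Camera axes: x right, y up, looking along -z (the intrinsics and any distortion apply to the point x, -y, -z); pixel columns grow to the right and rows downward; lengths in m; the calibration is good to about 2 mm. A picture is of the moment at which its call begins: read the wrist's pose just before it. calibration takes no time and is no camera call; for the wrist camera it gives the pose at the moment of the call.
- bot.job_done(): hands the job in; it is judged then, once.
Trained networks look in the newest picture that a camera, given by its name, has taken for a name from the list of things; names that differ only in an ending like _2 or _b are one class to them, and where a whole thing is asked for, a point or a joint stands for the part that bears it (a point fixed in the world has none). Each returns a list of dicts, best first, with "confidence" (0 to 1); they miss things now and then, are a little off and sometimes report something else, mostly with a low value. They report only what shows in the picture. A call takes as long as a camera call. They do not tell look-alikes from the thing itself.
- bot.find_in(label, camera): "at" ([x, y, z] in m, in the coordinates of the camera as it stood for that picture, good to about 4 mm: the middle of the surface that is visible of it).
- bot.tip_of(label, camera): "at" ([x, y, z] in m, in the coordinates of the camera as it stood for that picture, good to about 4 mm: a listed point, or the origin of a listed thing).
The state is a dict: "clock": time; "joint_pos": joint angles; "joint_vel": joint speeds; "tau": joint torques, N m; "eef_pos": TCP position; "tool_rot": TCP orientation; "ft_force": force on the tool from outside, world axes, zero at the start; "ft_torque": the same for the moment, N m; "grip_width": finger opening in m; "grasp_force": force on a finger pad.
Only numpy, scipy, OpenCV 4.12 (cv2) and the standard library are available. Lean on these libraries where they do the work, as an engineer would, in place of code of your own. Each camera call takes 0.05 s, during which the arm holds its last target. There are 200 camera calls.

TASK

Lift the two-section dish out from under the glass shelf, turn it and tip it over the copper-tone tray so that the two round buttons, and only they, slide out into the tray while the two square cufflinks stay in their section. Do not touch buttons or cufflinks with the fingers and do not bump the glass shelf. Then stand the dish upright on the bare dresser top, clear of the tray, let go, and leave everything else where it was.

Things in the scene. Friction and masses are not known exactly. Their poses are not given: they have to be found in the camera images.
- dish: Loose white glazed two-section dish, about 0.3 kg, 100 mm (x) by 132 mm (y), partly under the glass shelf. Origin: centre of its underside, z up. A 6 mm divider along x at y = 0, 40 mm high, parts it into a +y and a -y section; either may hold the buttons. End walls at x = +-47 mm, 26 mm high. At the start x points away from the robot, within 0.25 rad of the shelf's x.
- dish_lip (a point): Middle of the dish's +y lip, at dish y = 65, z = 14 mm (the -y section mirrors it). Each section's slippery floor is 5 mm up, flat from y = 3 to 38 mm, then a ramp climbs at 18 degrees to the lip; no outer wall. Tipped about dish x by 35 to 40 degrees, the lower section's things slide over its lip; the upper ones rest on the divider (safe to 55 degrees).
- dish_tab (a point): Grip point in the dish's upright tab: the tab is 12 mm thick (dish y), 36 mm long (dish x), and runs from z = 40 to 85 mm above the dish's underside; this point is at its middle, z = 68 mm. Axes as the dish. Pinch it across its thickness (along dish y).
- button1: Round brass button, a disc of 24 mm diameter and 9 mm high, 15 g. Origin: centre of its underside. Starts flat in one section of the dish, with button2.
- button2: The second round brass button, same as button1, in the same section.
- link1: Square brass cufflink, 18 x 18 x 9 mm, 15 g. Origin: centre of its underside. Starts flat in the other section of the dish, with link2; must stay in the dish.
- link2: The second square brass cufflink, same as link1, in the same section.
- tray: Copper-tone tray, fixed: 200 mm (its x) by 160 mm (its y), rim 22 mm high, walls and floor 4 mm thick. Origin: centre of its underside. It lies to the left or the right, nearer the robot than the dish.
- shelf: Clear glass shelf, fixed. Origin on the dresser top below the middle of its front edge (facing the robot); x points away from the robot. Board: x 0 to 150 mm, y +-210 mm, underside at z = 215 mm, 8 mm thick. Side panels 10 mm thick at y = +-195 mm, x 35 to 145 mm; a thin rod joins them low at the back, x = 140 mm.
- shelf_edge (a point): Middle of the shelf's front lower edge, z = 215 mm. The edge overhangs the dish: it is straight above the middle of the tab (within 6 mm), so a gripper coming straight down would hit the glass. Lean the tool back towards the robot by 20 to 35 degrees, fingers pointing forward and down along the tab; bring the dish out towards the robot before lifting it.
- case: Closed navy spectacle case, 160 x 64 x 41 mm, loose, lying on the side opposite the tray. Origin: centre of its underside. Leave alone.
- decanter: Clear glass stoppered decanter, 100 mm diameter, 247 mm tall, loose, to the right of the shelf. Origin: centre of its underside. Leave alone.
- tree: White ceramic earring tree, foot 100 mm diameter, 194 mm tall, with branches, loose, to the left of the shelf. Origin: centre of its underside. Leave alone.
- brush: Rubberwood hairbrush lying bristles down, about 225 mm long (its x), 58 mm wide, 28 mm high, loose, far left. Leave alone.
- jar: Small white lidded jar, 60 mm diameter, 62 mm tall, loose, standing on the glass shelf. Leave alone.
Things that resemble listed ones, but are neither listed nor needed, are in the scene too. Leave any blue or turquoise look-alike of the dish alone.

How it is judged:
By the outcome, as a careful person would: the job done as asked, in the order asked, and still so for the second after the job is handed in, with the robot touching nothing.
It also fails if it takes over 69 s, if anything falls off the work surface, if the arm or the gripper's body presses on something with over 40 N, if the wrist force passes 120 N, or if a joint passes its speed limit or range.

## Working session

There is one attempt and no reset: what is moved stays moved. The work goes in short steps, Python scripts to look and compute and a shell command to move; the robot and the scene stay as the last step left them, time stands still between calls to the robot, and variables do not carry over. Pictures are saved under pics/ and viewed, at most 10 in all, crops included, and the job is handed in when it is done.

```bash
mkdir -p pics; ls
cat > h.py <<'E'
from workcell import bot
import numpy as np, cv2
from scipy.spatial.transform import Rotation as R
def snap(cam,fn=None):
    T=np.array(bot.calibration(cam)["pose"]);K=np.array(bot.calibration(cam)["intrinsics"])
    im,d=bot.camera(cam)
    if fn: cv2.imwrite(fn,im[:,:,::-1])
    return im,d,T,K
def w(T,p): return (T@np.r_[p,1])[:3]
def px(T,K,p):
    c=(np.linalg.inv(T)@np.r_[p,1])[:3]; q=K@np.array([c[0],-c[1],-c[2]]); return q[:2]/q[2]
def unproj(T,K,d,u,v):
    z=d[int(v),int(u)]; r=np.linalg.inv(K)@np.array([u,v,1])*z
    return w(T,[r[0],-r[1],-r[2]])
E
cat > a.py <<'E'
from h import *
o=bot.get_obs(); print(o["clock"],o["eef_pos"],o["tool_rot"],bot.tcp_to_grasp,o["ft_force"],o["grip_width"])
for cam in ["scene","top"]:
    im,d,T,K=snap(cam,f"pics/{cam}0.png")
    print(cam,T[:3,3].round(3))
    for l in ["dish","dish_lip","dish_tab","button1","link1","tray","shelf","shelf_edge","case"]:
        for r in bot.tip_of(l,cam)[:4]:
            p=w(T,r["at"]); print(l,p.round(3),px(T,K,p).round(0),round(r["confidence"],2))
E
python3 a.py
```

```text
pics
0.0 [ 0.18007886 -0.46593752  0.30302203] [ 9.83042931e-01  1.83372673e-01 -1.84234097e-04 -1.01187165e-03] 0.0539 [0.09441632 0.19772008 0.50562936] 0.08517102726066444
scene [0.58  0.595 1.842]
dish [ 0.369 -0.07  -0.   ] [343. 196.] 0.79
dish [ 0.669  0.007 -0.001] [259. 216.] 0.76
dish [ 0.414 -0.432 -0.   ] [329. 107.] 0.56
dish_lip [0.664 0.074 0.011] [260. 233.] 0.82
dish_lip [ 0.425 -0.1    0.012] [327. 187.] 0.79
dish_lip [ 0.372 -0.382  0.014] [340. 117.] 0.62
dish_tab [ 0.415 -0.432  0.062] [330.  98.] 0.94
dish_tab [0.666 0.003 0.068] [259. 209.] 0.88
dish_tab [ 0.37  -0.068  0.065] [344. 191.] 0.57
button1 [0.644 0.025 0.007] [266. 220.] 0.54
tray [ 0.396  0.243 -0.005] [337. 283.] 0.64
shelf [ 0.4   -0.264  0.003] [333. 147.] 0.63
shelf_edge [ 0.673 -0.009  0.218] [255. 191.] 0.91
case [ 0.405 -0.264 -0.   ] [332. 147.] 0.81
top [0.403 0.058 1.451]
dish [ 0.419 -0.429 -0.003] [438. 280.] 0.76
dish [ 0.364 -0.07   0.001] [314. 296.] 0.73
dish [0.669 0.004 0.001] [291. 190.] 0.71
dish_lip [0.669 0.068 0.016] [270. 189.] 0.73
dish_lip [ 0.655 -0.378  0.001] [420. 199.] 0.73
dish_lip [ 0.424 -0.097  0.015] [324. 275.] 0.57
dish_lip [ 0.371 -0.379  0.017] [423. 297.] 0.56
dish_tab [ 0.369 -0.071  0.066] [317. 295.] 0.88
dish_tab [0.666 0.005 0.072] [292. 187.] 0.77
dish_tab [ 0.413 -0.427  0.068] [446. 283.] 0.56
button1 [0.646 0.026 0.011] [284. 197.] 0.53
button1 [0.686 0.031 0.007] [282. 184.] 0.49
link1 [ 0.65  -0.015  0.01 ] [298. 196.] 0.6
link1 [ 0.688 -0.013  0.009] [297. 184.] 0.38
tray [0.399 0.243 0.003] [205. 280.] 0.89
shelf [ 0.403 -0.264  0.002] [382. 284.] 0.66
shelf_edge [ 0.673 -0.008  0.22 ] [300. 173.] 0.77
case [ 0.401 -0.263  0.003] [381. 285.] 0.76
```

Run:
```python
import cv2,numpy as np
a=cv2.imread("pics/top0.png"); s=cv2.imread("pics/scene0.png")
cv2.imwrite("pics/top0b.png",cv2.resize(a,(784,588)))
c=cv2.resize(a[140:240,240:340],(600,600),interpolation=cv2.INTER_CUBIC)
cv2.imwrite("pics/top0c.png",c)
```

```text
(no output)
```

View pics/top0b.png

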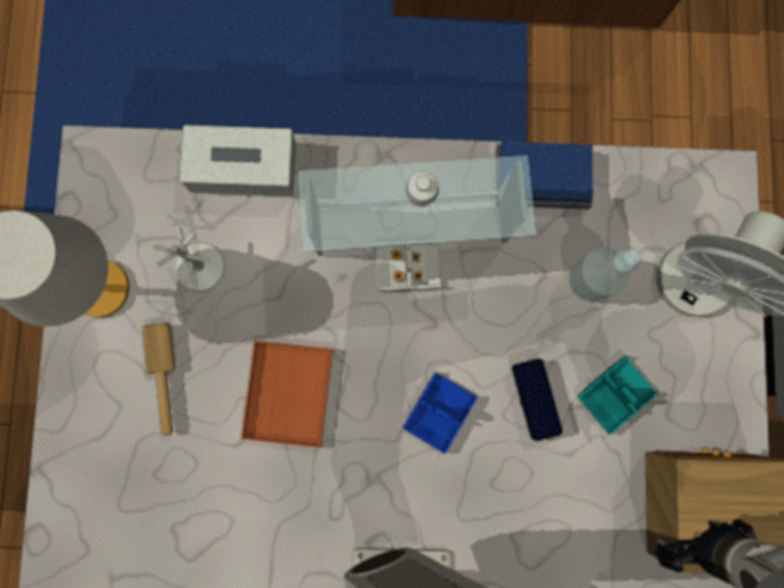

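View pics/top0c.png

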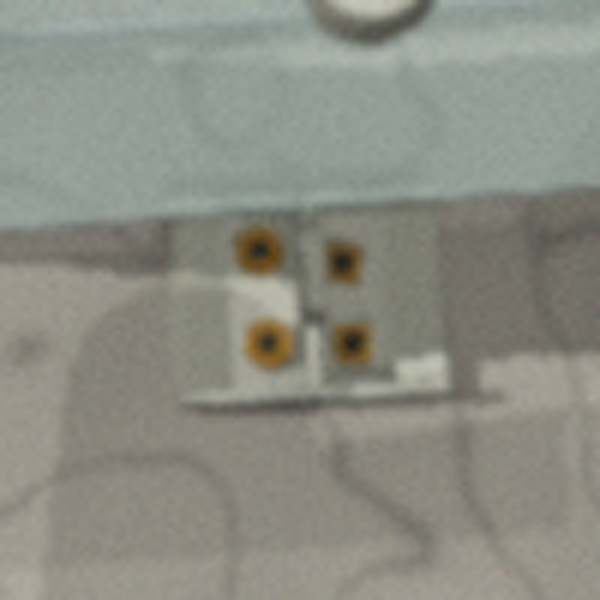

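The top view shows the white dish at top-image (291,190) under the shelf edge, with the round buttons in its left (+y) section and the square links on the right. The tray is at left (205,280). Blue and teal dish decoys stand nearby and stay untouched.

```bash
python3 -m jog '[0.4,0.58,0,0,0,0, 0.4,0.58,0,0,0,0, 0.4,0.58,0,0,0,0, 0.4,0.58,0,0,0,0, 0.4,0.58,0,0,0,0, 0.4,0.58,0,0,0,0, 0.4,0.58,0,0,0,0, 0.4,0.58,0,0,0,0, 0.4,0.58,0,0,0,0, 0.4,0.58,0,0,0,0]' 1; python3 -c "
from h import *
print(bot.get_obs()['joint_pos'].round(3) if hasattr(bot.get_obs()['joint_pos'],'round') else bot.get_obs()['joint_pos'])"
```

```text
clock: 1.83
eef_pos: [0.4176, -0.1215, 0.3043]
tool_rot: [0.983, 0.183, 0.0, 0.0]
ft_force: [0.3, -0.8, 0.2]
grip_width: 0.0854
grasp_force: 0.0
[-0.283  0.111 -0.153  1.306 -0.     2.49 ]
```

```bash
python3 -m jog '[0.1,0.15,0,0,0,0.625, 0.1,0.15,0,0,0,0.625, 0.1,0.15,0,0,0,0.625, 0.1,0.15,0,0,0,0.625, 0.1,0.15,0,0,0,0.625, 0.1,0.15,0,0,0,0.625, 0.1,0.15,0,0,0,0.625, 0.1,0.15,0,0,0,0.625, 0.1,0.15,0,0,0,0.625, 0.1,0.15,0,0,0,0.625]'
cat >> h.py <<'E'
def plan(p,rot):
    "scaled shift and turn from present measured pose to TCP p, rot (Rotation)"
    o=bot.get_obs(); r0=R.from_quat(o["tool_rot"])
    v=(rot*r0.inv()).as_rotvec()
    print("shift",((np.array(p)-o["eef_pos"])/0.8).round(4),"turn",(v/2).round(4),"deg",np.degrees(np.linalg.norm(v)).round(1),"j",np.round(o["joint_pos"],2),"t",round(o["clock"],2))
def toolrot(yaw,lean,tip=0):
    "tool y = +dish y; leaned back; tip about dish -x"
    z=np.array([np.sin(lean),0,-np.cos(lean)]);y=np.array([0,1.,0]);M=np.c_[np.cross(y,z),y,z]
    return R.from_euler('z',yaw)*R.from_euler('x',-tip)*R.from_matrix(M)
E
python3 - <<'E'
from h import *
rot=toolrot(0.05,np.radians(30)); z=rot.apply([0,0,1])
g=np.array([0.667,0.005,0.068]); plan(g-z*(0.0539+0.13),rot); print(g-z*(0.0539+0.13))
E
```

```text
clock: 2.67
eef_pos: [0.4968, -0.0033, 0.3038]
tool_rot: [0.688, 0.726, -0.0, -0.0]
ft_force: [-0.5, 0.1, 0.2]
grip_width: 0.085
grasp_force: 0.0
shift [ 0.0979  0.0046 -0.0957] turn [-0.194  -0.2155  0.7636] deg 93.6 j [-0.01  0.23 -0.    1.33  0.    1.51] t 2.67
[5.75164914e-01 4.04415386e-04 2.27262072e-01]
```

```bash
python3 -m jog '[0.03,0,-0.05,-0.194,-0.2155,0.7636, 0.03,0,-0.05,-0.194,-0.2155,0.7636, 0.03,0,-0.05,-0.194,-0.2155,0.7636, 0.03,0,-0.05,-0.194,-0.2155,0.7636, 0.03,0,-0.05,-0.194,-0.2155,0.7636, 0.03,0,-0.05,-0.194,-0.2155,0.7636, 0.03,0,-0.05,-0.194,-0.2155,0.7636, 0.03,0,-0.05,-0.194,-0.2155,0.7636, 0.03,0,-0.05,-0.194,-0.2155,0.7636, 0.03,0,-0.05,-0.194,-0.2155,0.7636]' >/dev/null;  python3 - <<'E'
from h import *
rot=toolrot(0.05,np.radians(30)); z=rot.apply([0,0,1])
g=np.array([0.667,0.005,0.068]); plan(g-z*(0.0539+0.13),rot)
E
```

```text
shift [ 0.0682  0.0044 -0.046 ] turn [-0.0462 -0.0496  0.1791] deg 21.9 j [ 0.02  0.06 -0.39  0.7  -0.06  0.34] t 3.5
```

```bash
python3 -m jog '[0.068,0.004,-0.046,-0.046,-0.05,0.179, 0.068,0.004,-0.046,-0.046,-0.05,0.179, 0.068,0.004,-0.046,-0.046,-0.05,0.179, 0.068,0.004,-0.046,-0.046,-0.05,0.179, 0.068,0.004,-0.046,-0.046,-0.05,0.179]' >/dev/null;  cat > look.py <<'E'
from h import *
import sys
im,d,T,K=snap("wrist",sys.argv[1]); o=bot.get_obs()
print(np.round(o["joint_pos"],2),o["eef_pos"],"cam",T[:3,3].round(3))
for l in ["dish","dish_tab","dish_lip","button1","link1","shelf_edge"]:
    for f in (bot.tip_of,):
        for r in f(l,"wrist")[:3]:
            p=w(T,r["at"]); print(l,p.round(4),px(T,K,p).round(0),round(r["confidence"],2))
E
python3 look.py pics/w1.png
```

```text
[-0.01  0.16 -0.43  0.46  0.03 -0.04] [ 5.74918423e-01 -3.70579736e-04  2.27267761e-01] cam [ 0.472 -0.005  0.249]
dish [ 0.6653  0.0045 -0.0015] [282. 148.] 0.72
dish_tab [0.6658 0.0011 0.0671] [278. 205.] 0.64
dish_tab [0.6868 0.0293 0.0025] [308. 170.] 0.21
dish_lip [0.6597 0.0708 0.0115] [361. 154.] 0.59
button1 [0.6893 0.0267 0.0058] [306. 175.] 0.79
button1 [0.6456 0.0194 0.0089] [302. 137.] 0.56
link1 [ 0.6469 -0.0166  0.0024] [258. 132.] 0.66
link1 [ 0.6828 -0.0115  0.004 ] [264. 167.] 0.61
shelf_edge [0.6608 0.0696 0.0128] [360. 156.] 0.65
```

View pics/w1.png

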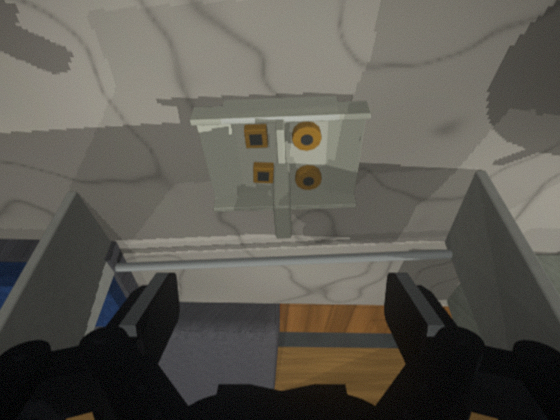

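Run:
```python
from h import *
im,d,T,K=snap("wrist")
v,u=np.mgrid[80:260,180:385]; z=d[80:260,180:385]
r=np.linalg.inv(K)@np.stack([u.ravel(),v.ravel(),np.ones(u.size)])*z.ravel()
P=(T@np.stack([r[0],-r[1],-r[2],np.ones(u.size)]))[:3].T
P=P[z.ravel()>0]
for lo,hi in [(0.022,0.03),(0.036,0.044),(0.05,0.08),(0.08,0.09)]:
    m=(P[:,2]>lo)&(P[:,2]<hi)&(abs(P[:,0]-0.667)<0.07)&(abs(P[:,1])<0.09); Q=P[m]
    print(lo,len(Q))
    if len(Q)<5: continue
    print(" min",Q.min(0).round(4),"max",Q.max(0).round(4),"mean",Q.mean(0).round(4))
    if lo==0.022:
        N=Q[Q[:,0]<Q[:,0].mean()] if np.ptp(Q[:,0])>.03 else Q
        N=Q[Q[:,0]<0.635]; print(" near wall slope",np.polyfit(N[:,1],N[:,0],1),"y",N[:,1].min(),N[:,1].max())
        F=Q[Q[:,0]>0.7]; print(" far",len(F), F.mean(0), np.polyfit(F[:,1],F[:,0],1) if len(F)>5 else "")
    else: print(" line y(x)",np.polyfit(Q[:,0],Q[:,1],1))
```

```text
0.022 2187
 min [ 0.6102 -0.0652  0.022 ] max [0.7196 0.0737 0.0299] mean [0.6492 0.0034 0.0249]
 near wall slope [-0.08085513  0.61726843] y -0.0652465319126574 0.06597135743017939
 far 741 [0.71154495 0.00869037 0.02461338] [-0.08144823  0.71225277]
0.036 363
 min [ 0.6171 -0.0029  0.036 ] max [0.6499 0.0085 0.044 ] mean [0.6337 0.0017 0.0397]
 line y(x) [ 0.08578296 -0.05267468]
0.05 484
 min [ 0.646  -0.0031  0.05  ] max [0.6794 0.0114 0.08  ] mean [0.648  0.003  0.0658]
 line y(x) [ 0.14263731 -0.08947316]
0.08 611
 min [ 0.6462 -0.003   0.0801] max [0.6835 0.0113 0.0856] mean [0.6622 0.004  0.084 ]
 line y(x) [ 0.07861534 -0.04805102]
```

Run:
```python
from h import *
rot=toolrot(0.081,np.radians(30)); z=rot.apply([0,0,1])
g=np.array([0.665,0.0042,0.068])
for b in (0.13,0.05,0): plan(g-z*(0.0539+b),rot)
```

```text
shift [-0.0025 -0.0041 -0.0005] turn [-0.0012 -0.0003  0.0188] deg 2.2 j [-0.01  0.16 -0.43  0.46  0.03 -0.05] t 4.32
shift [ 0.0473 -0.     -0.0871] turn [-0.0012 -0.0003  0.0188] deg 2.2 j [-0.01  0.16 -0.43  0.46  0.03 -0.05] t 4.32
shift [ 0.0785  0.0025 -0.1412] turn [-0.0012 -0.0003  0.0188] deg 2.2 j [-0.01  0.16 -0.43  0.46  0.03 -0.05] t 4.32
```

```bash
python3 -m jog '[-0.0025,-0.004,0,0,0,0.019, 0.02,-0.002,-0.04,0,0,0.019, 0.047,0,-0.087,0,0,0.019, 0.056,0.001,-0.102,0,0,0.019, 0.065,0.002,-0.118,0,0,0.019, 0.072,0.002,-0.13,0,0,0.019, 0.0785,0.0025,-0.141,0,0,0.019, 0.0785,0.0025,-0.141,0,0,0.019]'
python3 - <<'E'
from h import *
rot=toolrot(0.081,np.radians(30)); z=rot.apply([0,0,1])
plan(np.array([0.665,0.0042,0.068])-z*.0539,rot)
snap("wrist","pics/w2.png")
E
```

```text
clock: 4.98
eef_pos: [0.638, 0.0019, 0.1127]
tool_rot: [-0.039, 0.966, 0.012, 0.257]
ft_force: [0.4, 0.2, 0.2]
grip_width: 0.0853
grasp_force: 0.0
shift [0.0001 0.0001 0.0025] turn [-0.0011 -0.0016 -0.0003] deg 0.2 j [-0.02  0.43 -0.41  0.21  0.05 -0.08] t 4.98
```

View pics/w2.png

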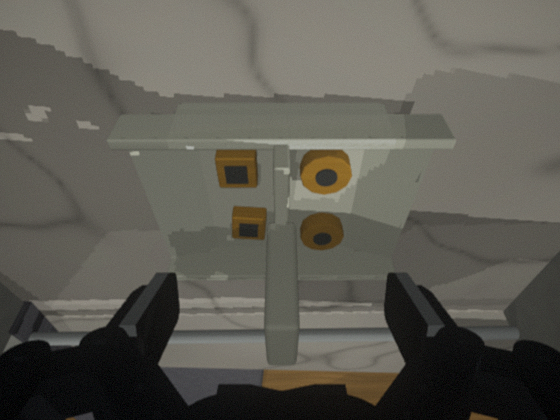

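The tab (columns 265–300) is centred between the open fingers (178 and 386), and there's no contact. Closing now.

```bash
python3 -m jog '[0,0,0,0,0,0, 0,0,0,0,0,0, 0,0,0,0,0,0, 0,0,0,0,0,0, 0,0,0,0,0,0, 0,0,0,0,0,0, 0,0,0,0,0,0, 0,0,0,0,0,0]' -1
```

```text
clock: 5.7
eef_pos: [0.6381, 0.0019, 0.1149]
tool_rot: [-0.039, 0.965, 0.012, 0.258]
ft_force: [-3.0, -0.3, 3.8]
grip_width: 0.0112
grasp_force: 59.1
```

Gripped on the tab (59 N, width 11 mm). I'll lift it slightly, draw it out, then raise it.

```bash
python3 -m jog '[0,0,0.005,0,0,0, -0.005,0,0.006,0,0,0, -0.015,0,0.006,0,0,0, -0.03,0,0.006,0,0,0, -0.048,0,0.006,0,0,0, -0.067,0,0.007,0,0,0, -0.086,0,0.015,0,0,0, -0.105,0,0.03,0,0,0, -0.122,0,0.046,0,0,0, -0.135,0,0.06,0,0,0]'
```

```text
clock: 6.53
eef_pos: [0.527, 0.0018, 0.1612]
tool_rot: [-0.039, 0.966, 0.012, 0.256]
ft_force: [-0.5, 0.6, -3.1]
grip_width: 0.0115
grasp_force: 58.5
```

```bash
python3 -m jog '[-0.009,0,0.012,0,0,0, -0.015,0.004,0.02,0,0,0, -0.018,0.013,0.024,0,0,0, -0.018,0.026,0.025,0,0,0, -0.018,0.04,0.025,0,0,0, -0.02,0.054,0.025,0,0,0, -0.025,0.068,0.025,0,0,0, -0.035,0.082,0.025,0,0,0, -0.048,0.095,0.025,0,0,0, -0.061,0.108,0.025,0,0,0]'
python3 - <<'E'
from h import *
snap("wrist","pics/w3.png"); im,d,T,K=snap("top","pics/t3.png")
for l in ["tray"]:
    for r in bot.tip_of(l,"top")[:2]: print(l,w(T,r["at"]).round(3),r["confidence"])
v,u=np.mgrid[200:360,140:270]; z=d[200:360,140:270]
r=np.linalg.inv(K)@np.stack([u.ravel(),v.ravel(),np.ones(u.size)])*z.ravel()
P=(T@np.stack([r[0],-r[1],-r[2],np.ones(u.size)]))[:3].T
c=im[200:360,140:270].reshape(-1,3).astype(int); m=(c[:,0]>c[:,2]*1.8)&(c[:,0]>90)
Q=P[m]; print(cv2.minAreaRect(Q[:,:2].astype(np.float32)),Q.min(0),Q.max(0))
o=bot.get_obs(); print(np.round(o["joint_pos"],2))
a=cv2.imread("pics/w3.png"); b=cv2.imread("pics/t3.png")[120:400,130:400]
cv2.imwrite("pics/c3.png",np.hstack([cv2.resize(a,(400,300)),cv2.resize(b,(311,300))]))
E
```

```text
clock: 7.37
eef_pos: [0.4803, 0.0893, 0.1815]
tool_rot: [-0.039, 0.965, 0.012, 0.257]
ft_force: [-0.0, -0.4, -3.3]
grip_width: 0.0111
grasp_force: 58.5
tray [0.397 0.245 0.003] 0.74
((0.4185696840286255, 0.1888437122106552), (0.26276037096977234, 0.24796345829963684), 85.53886413574219) [ 0.29323251  0.05828546 -0.00486603] [0.53733176 0.32733109 1.45057305]
[ 0.21  0.07 -0.69  0.3  -0.06  0.11]
```

View pics/c3.png

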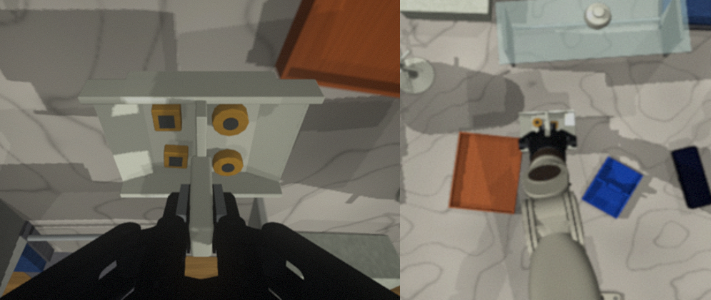

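Wrist view: both links (left, ~165,117/175,155) and buttons (right, ~230,120/228,162) are still in their sections. The dish is level and beside the tray. Next I compute the level move and the tip.

Run:
```python
from h import *
y=0.081;le=np.radians(30)
r0=toolrot(y,le); p0=np.array([0.40,0.165,0.15])-r0.apply([0,0,.0539]); plan(p0,r0)
for t in (10,20,30,35,38,40):
    r=toolrot(y,le,np.radians(t)); f=t/40; G=np.array([0.40,0.165+.017*f,0.15-.02*f]); p=G-r.apply([0,0,.0539])
    print(t,((p-p0)/.8).round(4),((r*r0.inv()).as_rotvec()/2).round(4))
```

```text
shift [-0.1337  0.0921  0.019 ] turn [-0.001  -0.0015 -0.0015] deg 0.3 j [ 0.21  0.07 -0.69  0.3  -0.06  0.11] t 7.52
10 [-0.0008  0.0154 -0.0071] [-0.087  -0.0071 -0.    ]
20 [-0.0016  0.0305 -0.016 ] [-0.174  -0.0141  0.    ]
30 [-0.0024  0.045  -0.0266] [-0.2609 -0.0212 -0.    ]
35 [-0.0027  0.052  -0.0324] [-0.3044 -0.0247 -0.    ]
38 [-0.0029  0.056  -0.0361] [-0.3305 -0.0268  0.    ]
40 [-0.003   0.0586 -0.0387] [-0.3479 -0.0282  0.    ]
```

```bash
python3 -m jog '[-0.012,0.008,0.006,0,0,0, -0.028,0.018,0.012,0,0,0, -0.044,0.03,0.018,0,0,0, -0.06,0.042,0.019,0,0,0, -0.076,0.053,0.019,0,0,0, -0.092,0.064,0.019,0,0,0, -0.108,0.075,0.019,0,0,0, -0.122,0.084,0.019,0,0,0, -0.131,0.09,0.019,0,0,0, -0.134,0.092,0.019,0,0,0]'; python3 -m jog '[0,0.004,-0.002,-0.022,-0.002,0, 0,0.008,-0.0035,-0.044,-0.0035,0, -0.0005,0.0115,-0.005,-0.065,-0.005,0, -0.001,0.0155,-0.007,-0.087,-0.007,0, -0.001,0.019,-0.009,-0.109,-0.009,0, -0.001,0.023,-0.0115,-0.13,-0.0105,0, -0.0015,0.0265,-0.014,-0.152,-0.012,0, -0.0015,0.0305,-0.016,-0.174,-0.014,0, -0.0015,0.0305,-0.016,-0.174,-0.014,0, -0.0015,0.0305,-0.016,-0.174,-0.014,0]'; python3 -c "
from h import *
print(np.round(bot.get_obs()['joint_pos'],2)); snap('wrist','pics/w4.png')"
```

```text
clock: 8.35
eef_pos: [0.3731, 0.1623, 0.1976]
tool_rot: [-0.04, 0.965, 0.012, 0.258]
ft_force: [1.0, -0.3, -2.8]
grip_width: 0.011
grasp_force: 58.9
clock: 9.18
eef_pos: [0.3733, 0.187, 0.1847]
tool_rot: [-0.083, 0.949, -0.155, 0.261]
ft_force: [0.5, 0.1, -3.5]
grip_width: 0.0113
grasp_force: 59.1
[ 0.77  0.07 -0.68  0.58 -0.57  0.52]
```

View pics/w4.png

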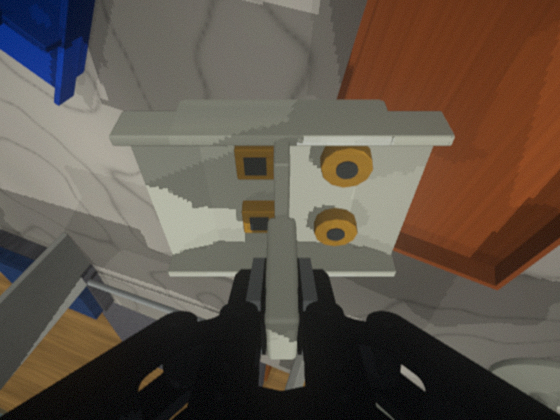

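At 20° tip the links rest against the divider and the buttons sit at the foot of the ramp. The lip is over the tray, so I continue to 38°.

```bash
python3 -m jog '[0,0.006,-0.003,-0.025,-0.002,0, -0.0005,0.012,-0.006,-0.05,-0.004,0, -0.0005,0.018,-0.009,-0.075,-0.006,0, -0.001,0.024,-0.012,-0.1,-0.008,0, -0.001,0.028,-0.0155,-0.122,-0.01,0, -0.001,0.032,-0.018,-0.14,-0.011,0, -0.0013,0.0355,-0.02,-0.1565,-0.0127,0, -0.0013,0.0355,-0.02,-0.1565,-0.0127,0, -0.0013,0.0355,-0.02,-0.1565,-0.0127,0, -0.0013,0.0355,-0.02,-0.1565,-0.0127,0]'; python3 -c "
from h import *
print(np.round(bot.get_obs()['joint_pos'],2)); snap('wrist','pics/w5.png')"
```

```text
clock: 10.07
eef_pos: [0.372, 0.2143, 0.169]
tool_rot: [-0.12, 0.91, -0.302, 0.257]
ft_force: [-0.6, -0.1, -2.2]
grip_width: 0.0114
grasp_force: 59.2
[ 0.92  0.31 -0.52  0.84 -0.81  0.7 ]
```

View pics/w5.png

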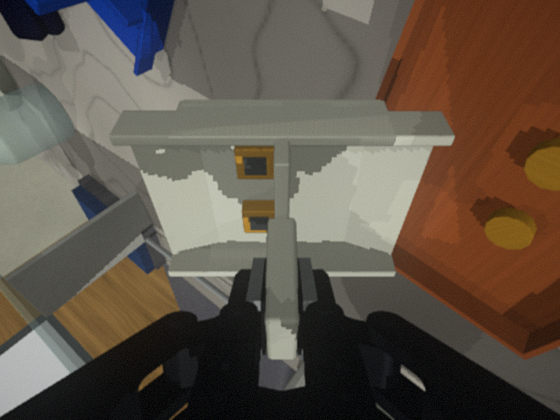

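Both buttons lie in the tray ((540,165) and (510,230)) and both links remain against the divider. Levelling back and rising.

```bash
python3 -m jog '[0,-0.003,0.008,0.02,0.0015,0, 0,-0.009,0.016,0.055,0.0045,0, 0,-0.016,0.023,0.095,0.0075,0, 0.0005,-0.024,0.029,0.135,0.011,0, 0.0005,-0.032,0.035,0.175,0.014,0, 0.001,-0.04,0.04,0.215,0.0175,0, 0.001,-0.048,0.045,0.255,0.0205,0, 0.001,-0.056,0.05,0.29,0.0235,0, 0.0015,-0.063,0.053,0.315,0.0255,0, 0.0015,-0.067,0.055,0.3305,0.0268,0]'
python3 - <<'E'
from h import *
r0=toolrot(0.081,np.radians(30)); z=r0.apply([0,0,.0539])
for G in ([0.52,0.11,.15],[0.54,0.03,.11],[0.54,0.03,.067]): plan(np.array(G)-z,r0)
E
```

```text
clock: 10.95
eef_pos: [0.3722, 0.159, 0.2133]
tool_rot: [-0.038, 0.965, 0.012, 0.259]
ft_force: [0.0, -0.5, -2.8]
grip_width: 0.0113
grasp_force: 59.3
shift [ 0.1511 -0.0639 -0.0208] turn [-0.0019  0.      0.0009] deg 0.2 j [ 0.53 -0.14 -0.78  0.45 -0.21  0.39] t 10.95
shift [ 0.1761 -0.1639 -0.0708] turn [-0.0019  0.      0.0009] deg 0.2 j [ 0.53 -0.14 -0.78  0.45 -0.21  0.39] t 10.95
shift [ 0.1761 -0.1639 -0.1245] turn [-0.0019  0.      0.0009] deg 0.2 j [ 0.53 -0.14 -0.78  0.45 -0.21  0.39] t 10.95
```

```bash
python3 -m jog '[0.008,-0.003,0,0,0,0, 0.024,-0.01,0,0,0,0, 0.042,-0.018,0,0,0,0, 0.061,-0.026,0,0,0,0, 0.08,-0.034,0,0,0,0, 0.099,-0.043,-0.003,0,0,0, 0.118,-0.053,-0.007,0,0,0, 0.135,-0.065,-0.012,0,0,0, 0.15,-0.078,-0.018,0,0,0, 0.162,-0.092,-0.025,0,0,0]'>/dev/null; python3 -m jog '[0.008,-0.014,-0.008,0,0,0, 0.012,-0.028,-0.018,0,0,0, 0.014,-0.042,-0.028,0,0,0, 0.014,-0.056,-0.038,0,0,0, 0.014,-0.066,-0.048,0,0,0, 0.014,-0.071,-0.058,0,0,0, 0.014,-0.072,-0.068,0,0,0, 0.014,-0.072,-0.078,0,0,0, 0.014,-0.072,-0.084,0,0,0, 0.014,-0.072,-0.088,0,0,0]'
python3 - <<'E'
from h import *
r0=toolrot(0.081,np.radians(30)); z=r0.apply([0,0,.0539])
plan(np.array([0.54,0.03,.0685])-z,r0)
E
```

```text
clock: 12.62
eef_pos: [0.5134, 0.0294, 0.1213]
tool_rot: [-0.039, 0.966, 0.011, 0.257]
ft_force: [0.4, 0.5, -3.4]
grip_width: 0.0112
grasp_force: 59.2
shift [-0.0003 -0.002  -0.0076] turn [-0.0005 -0.0016 -0.0001] deg 0.2 j [ 0.05  0.23 -0.71  0.11  0.02 -0.03] t 12.62
```

```bash
python3 -m jog '[0,0,-0.002,0,0,0, 0,0,-0.004,0,0,0, 0,0,-0.006,0,0,0, 0,0,-0.007,0,0,0, 0,0,-0.0075,0,0,0, 0,0,-0.0075,0,0,0]'
```

```text
clock: 13.12
eef_pos: [0.5138, 0.0299, 0.1165]
tool_rot: [-0.039, 0.965, 0.012, 0.258]
ft_force: [-0.4, -0.2, -3.2]
grip_width: 0.0113
grasp_force: 59.2
```

```bash
python3 -m jog '[0,0,-0.001,0,0,0, 0,0,-0.002,0,0,0, 0,0,-0.002,0,0,0]'
```

```text
clock: 13.37
eef_pos: [0.514, 0.0298, 0.1149]
tool_rot: [-0.039, 0.965, 0.012, 0.258]
ft_force: [-0.6, -0.1, -3.3]
grip_width: 0.0113
grasp_force: 59.3
```

```bash
python3 -m jog '[0,0,-0.001,0,0,0, 0,0,-0.002,0,0,0, 0,0,-0.002,0,0,0]'
```

```text
clock: 13.62
eef_pos: [0.5153, 0.0299, 0.1147]
tool_rot: [-0.039, 0.965, 0.012, 0.26]
ft_force: [-1.7, 0.7, 4.0]
grip_width: 0.011
grasp_force: 60.5
```

Contact is made (about +7 N). Releasing, then backing out along the fingers.

```bash
python3 -m jog '[0,0,0,0,0,0, 0,0,0,0,0,0, 0,0,0,0,0,0, 0,0,0,0,0,0, 0,0,0,0,0,0, 0,0,0,0,0,0, 0,0,0,0,0,0]' 1; python3 -m jog '[-0.004,0,0.007,0,0,0, -0.012,-0.001,0.021,0,0,0, -0.024,-0.002,0.042,0,0,0, -0.04,-0.003,0.07,0,0,0, -0.06,-0.005,0.104,0,0,0, -0.08,-0.0065,0.139,0,0,0, -0.1,-0.008,0.173,0,0,0, -0.1,-0.008,0.173,0,0,0, -0.1,-0.008,0.173,0,0,0, -0.1,-0.008,0.173,0,0,0]'
python3 - <<'E'
from h import *
snap("wrist","pics/w6.png"); im,d,T,K=snap("top","pics/t6.png")
for l in ["dish","button1","link1","case"]:
    for r in bot.tip_of(l,"top")[:3]: print(l,w(T,r["at"]).round(3),round(r["confidence"],2))
a=cv2.imread("pics/w6.png"); b=cv2.imread("pics/t6.png")
cv2.imwrite("pics/c6.png",np.hstack([cv2.resize(a,(380,285)),cv2.resize(b,(420,315))[:285]]))
E
```

```text
clock: 14.2
eef_pos: [0.5137, 0.0298, 0.113]
tool_rot: [-0.039, 0.965, 0.012, 0.258]
ft_force: [-0.7, -0.2, -0.4]
grip_width: 0.0852
grasp_force: 0.0
clock: 15.03
eef_pos: [0.4335, 0.0234, 0.2516]
tool_rot: [-0.039, 0.965, 0.012, 0.258]
ft_force: [-0.3, -0.1, -0.1]
grip_width: 0.0853
grasp_force: 0.0
dish [ 0.548  0.033 -0.001] 0.78
dish [ 0.364 -0.072  0.001] 0.73
button1 [0.377 0.255 0.018] 0.59
button1 [0.42  0.26  0.016] 0.45
link1 [0.523 0.021 0.006] 0.58
link1 [0.561 0.022 0.006] 0.58
link1 [ 0.656 -0.377  0.001] 0.38
case [ 0.402 -0.264  0.003] 0.93
```

View pics/c6.png

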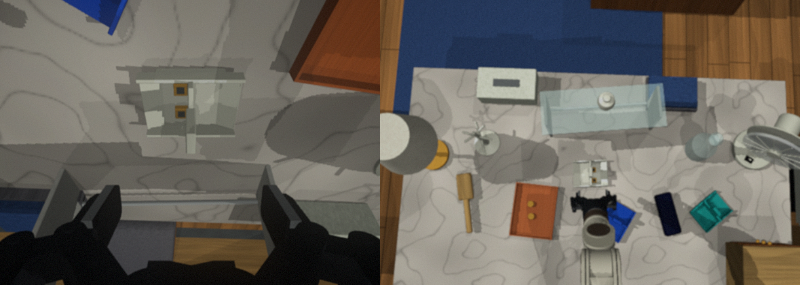

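The dish stands upright at (0.545, 0.03) with both links in their section. The two buttons are in the tray, the other objects look unmoved, and the gripper is clear.

```bash
python3 -c "
from workcell import bot
print(bot.job_done())"
```

```text
the job is handed in; nothing more can be done
None
```

The job is handed in at about 15 s: both buttons are in the tray, both cufflinks are still in their section, and the dish stands upright on the bare dresser clear of the tray, with the gripper backed away.

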